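# Push a stuck pendant out of its drilling jig

### The arm

A 6-joint arm with a two-finger parallel gripper is mounted at the origin on the work surface. World frame = base frame: x ahead of the robot, y to its left, z up, the work surface at z = 0. Lengths are in m, angles in rad, forces in N, time in s.
With the tool pointing down it reaches from about 0.3 to 0.95 m from the base axis. Payload 3.1 kg.
Tool frame: the origin (TCP) lies midway between the tips of the shut fingers; the grasp point (between the pads) lies 19 mm behind it; z points along the fingers, y is the direction in which the jaws open and shut (so a half turn about z gives the same grasp; the last joint's range is limited). The gripper opens to 85 mm and grips with 20 to 120 N. Pads are 22 mm wide; open, the fingers measure 114 mm over their backs; the gripper's body (76 mm by 85 mm) begins 54 mm behind the grasp point. The pads swing forward as they close: fully open they stand 13 mm farther back than shut.
Start: joints at [1.264, 0.308, 1.634, -0, 1.2, -0.07], TCP at [0.147, 0.608, 0.231] pointing down, gripper open.
Joint ranges: [-3.06, 3.06], [-0.79, 1.96], [0.05, 2.63], [-1.19, 4.34], [0.05, 2.64], [-2.94, 2.94]. Speed limits (rad/s): [2.79, 2.79, 3.14, 3.14, 3.14, 3.14].

### API

Orientations are given as a rotation vector (axis times angle).
In Python, from rig import status, vision, job_done gives the robot as it stands. The module is installed in compiled form; this text tells all that it offers.
- The arm moves only by the shell command python3 -m crank 'ROWS' [FORCE]. ROWS is JSON, a list of rows, each an object of numbers: "ax", "ay", "az": the turn, a rotation vector about the tool's x, y, z in degrees; "x", "y", "z": the shift along the tool's x, y, z in m; "gripper": the closure in counts, from 0 (fully open) to 255 (shut). A call has 1 to 20 rows; each row shifts and turns the pose as measured when the row begins, along the tool's axes as they then stand; what a row does not reach is not made up. A row lasts 1/8 s, in which the tool goes at most 62.5 mm and 10.7 degrees, less where a joint would pass 70% of its speed; a pose out of reach is approached as far as the arm can. A call with a gripper value outside its range is refused whole. The fingers move at their own pace and stop on an object; FORCE is the grip in N (left out, the last holds). Time passes only in rows, so rows that do not move let the fingers close. It gives the time, the measured TCP pose, the force and the opening at its end, in the units of the state.
- status.get_state(): the state, without advancing time (a new reading comes with each control period).
- vision.capture(name): name is "side" or "top" or "wrist"; returns a dict with "pixels" (480x640x3 uint8, red, green, blue), "depth" (480x640 float32, m along the optical axis (not along the pixel's ray), 0 where there is no reading), "camera_matrix" (3x3 intrinsics, pixels), "R" (3x3) and "t" (3): a world point X has camera coordinates R X + t; the wrist camera has in their place "hand_eye" (4x4, takes a point from camera to tool coordinates, whose origin is the TCP and whose axes are the flange's). Camera axes: x right, y down, z forward; pixel columns grow to the right and rows downward; lengths in m; the calibration is good to about 2 mm. A picture is of the moment at which its call begins: read the wrist's pose just before it.
- job_done(): hands the job in, once; it reports no verdict.
The state is a dict: "t": time; "joint_pos": joint angles; "joint_velocities": joint speeds; "tau": joint torques, N m; "position": TCP position; "tool_rot": TCP orientation; "ft_force": force on the tool from outside, world axes, zero at the start; "wrist_torque": the same for the moment, N m; "opening": opening from 0.0 (shut) to 1.0 (fully open).
Only numpy, scipy, OpenCV 4.12 (cv2) and the standard library are available. Lean on these libraries where they do the work, as an engineer would, in place of code of your own. Each camera call takes 0.05 s, during which the arm holds its last target. There are 200 camera calls.

### The job

A round wooden pendant is stuck up inside one of the three drilling jigs on the bead table. Take the push stick from its holder, put it down through the hole in the top of that jig and push the pendant out from behind, so that it drops on the jig's foot plate. Touch the pendant with the stick only, and leave the stick standing in that jig, its head resting on the jig's top.

Things in the scene. Friction and masses are not known exactly. Their poses are not given: they have to be found in the camera images.
- stick: Push stick: dark wood, round, upright, loose, 80 g. Shank 14 mm thick, 50 mm long, under a thick head, 44 mm across, 40 mm high. Origin: centre of the lower tip; z up the stick (head from 50 to 90 mm). It starts in a 22 mm hole of a fixed light-wood holder, 64 mm wide, 56 mm high, the head resting on it (tip 6 mm above the table). A like holder has a pointed steel mandrel, not needed.
- jig: The loaded jig: fixed aluminium stand, 90 x 90 mm, 80 mm high. Origin: centre of its underside; z up. Below the access hole a 47 mm pocket (71 down to 54 mm height), open below, holds the pendant on three sprung balls. Then free space to the foot plate, its top at 6 mm; walls at +y and -y, 6 mm lips at the other sides. Two like jigs, not listed, are empty: their hole shows the foot plate.
- jig_hole (a point): Centre of the mouth of the loaded jig's access hole, on the middle of its top face, 80 mm above the table. The hole is round, vertical, 30 mm in diameter, 9 mm deep, and opens into the pocket.
- pendant: The stuck pendant: loose light-brown wooden disc, 44 mm across, 10 mm thick, 20 g, bevelled rims, lying flat. Origin: centre of its underside, 60 mm above the table at the start; its upper face is just under the access hole and seen through it. A downward push of about 6 to 10 N on it snaps it past the balls after some 4 mm; then it drops freely to the foot plate.
Mind the look-alikes: they are no part of the job. Leave any blue or pink look-alike of the stick alone.

How it is judged:
On the way, in this order (a step that is already met when the one before it is completed fails the run):
1. the push stick is lifted out of its holder in the gripper (height (world z) of stick above 0.058 m and contact force between the fingers and stick above 1 N), for 0.1 s.
2. the stick, down in the access hole of the loaded jig, has pushed the pendant out of its pocket (horizontal distance between stick and jig_hole below 0.015 m and z of stick in the frame of jig below 0.069 m and z of pendant in the frame of jig below 0.045 m), for 0.1 s.
At the end, for the whole second after the job is handed in: The pendant rests on its jig's foot plate (underside under 30 mm above the table, within 45 mm of the jig's axis); the released stick rests in that jig's hole, upright within 10 degrees, within 15 mm of the hole's axis, head down on the jig's top (tip 30 mm above the table, +/- 6 mm) (z of pendant in the frame of jig below 0.03 m and horizontal distance between pendant and jig below 0.045 m and linear speed of each of pendant, stick below 0.02 m/s and horizontal distance between stick and jig_hole below 0.015 m and z of stick in the frame of jig between 0.024 and 0.036 m and angle between stick's own z axis and vertical below 0.17 rad); the robot touches nothing.
It fails at once if the gripper touches the pendant (contact force between the fingers and pendant above 0.5 N).
It also fails if it takes over 42 s, if anything falls off the work surface, if the arm or the gripper's body presses on something with over 40 N, if the wrist force passes 120 N, or if a joint passes its speed limit or range.

## Working session

There is one attempt and no reset: what is moved stays moved. The work goes in short steps, Python scripts to look and compute and a shell command to move; the robot and the scene stay as the last step left them, time stands still between calls to the robot, and variables do not carry over. Pictures are saved under pics/ and viewed, about 8 in all and at most 12, crops included, and the job is handed in when it is done.

```bash
mkdir -p pics; cat > h.py <<'E'
import numpy as np, cv2
from rig import status, vision
from scipy.spatial.transform import Rotation as Ro
def cap(n):
    s=status.get_state(); c=vision.capture(n)
    if n=="wrist":
        T=np.eye(4);T[:3,:3]=Ro.from_rotvec(s["tool_rot"]).as_matrix();T[:3,3]=s["position"]
        c["T"]=T@np.array(c["hand_eye"])
    else:
        T=np.eye(4);R=np.array(c["R"]);T[:3,:3]=R.T;T[:3,3]=-R.T@np.array(c["t"]).ravel();c["T"]=T
    K=np.array(c["camera_matrix"]);d=c["depth"];v,u=np.mgrid[:480,:640]
    P=np.stack([(u-K[0,2])/K[0,0]*d,(v-K[1,2])/K[1,1]*d,d],-1)
    c["W"]=P@c["T"][:3,:3].T+c["T"][:3,3]; c["W"][d==0]=np.nan
    return c
def save(c,n,box=None,f=1):
    im=c["pixels"][...,::-1]
    if box: u0,v0,u1,v1=box; im=im[v0:v1,u0:u1]
    cv2.imwrite("pics/"+n,cv2.resize(im,None,fx=f,fy=f,interpolation=cv2.INTER_CUBIC))
E
python3 - <<'E'
from h import *
a=cap("top");b=cap("side")
np.savez("top.npz",W=a["W"],p=a["pixels"])
save(a,"top.png");save(b,"side.png")
print(status.get_state())
E
```

```text
{'t': 0.1, 'joint_pos': array([ 1.26427392e+00,  3.08912651e-01,  1.63508996e+00,  1.67938149e-05,
        1.19975355e+00, -6.96850582e-02]), 'joint_velocities': array([-0.00147561, -0.00158124, -0.00312798, -0.00025925, -0.00076536,
        0.00027375]), 'tau': array([-6.69768797e-04, -4.16408372e+01, -2.77640927e+01,  2.67682265e-05,
        4.18107229e-03, -1.80893994e-05]), 'position': array([0.14642086, 0.606807  , 0.23015062]), 'tool_rot': array([-0.37111407, -3.11917125,  0.00333343]), 'ft_force': array([ 0.21393362, -0.080251  ,  0.31175036]), 'wrist_torque': array([ 0.0331415 ,  0.02156945, -0.06197836]), 'opening': 0.9989507552273947}
```

View pics/top.png

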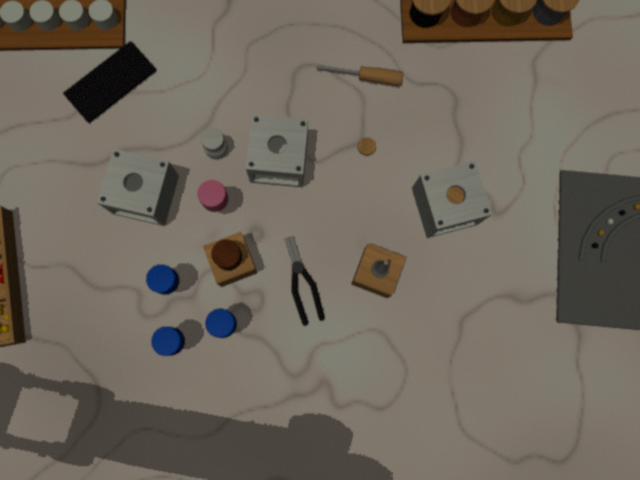

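View pics/side.png

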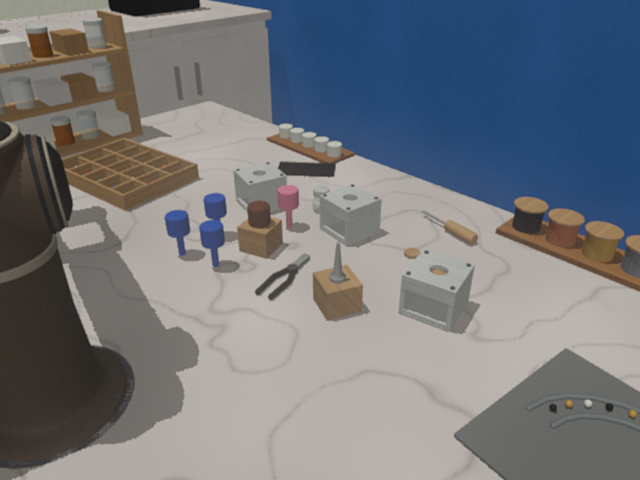

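Top view candidates:
- **Stick:** dark-brown head in a holder at (227,254). Look-alikes are blue at (162,279), (221,323) and (167,341), pink at (212,195), and the mandrel at (380,268).
- **Jig:** (452,198), with a brown disc in its hole at (456,194). The holes at (133,182) and (277,145) are grey, so those jigs are empty. The loose brown disc at (367,146) lies on the table and isn't the pendant.

I'll check both choices in a crop and measure them.

```bash
python3 - <<'E'
from h import *
z=np.load("top.npz");W=z["W"];p=z["p"]
def reg(c,r,lo,hi,n):
    u,v=c;S=W[v-r:v+r,u-r:u+r];m=(S[...,2]>lo)&(S[...,2]<hi)
    q=S[m];R=cv2.minAreaRect((q[:,:2]*1000).astype(np.float32))
    print(n,len(q),q.mean(0).round(4),np.array(R[0]).round(1),np.array(R[1]).round(1),round(R[2],1))
reg((227,254),24,.085,.11,"head");reg((230,258),34,.045,.066,"holder")
reg((452,198),50,.074,.088,"jigtop")
S=W[185:204,447:466];q=S[(S[...,2]>.06)&(S[...,2]<.074)];print("pend",len(q),q.mean(0),q.min(0),q.max(0))
for n,c in dict(blue1=(162,279),blue2=(221,323),pink=(212,195),m=(380,268),bl3=(167,341)).items(): print(n,W[c[1],c[0]].round(3))
a=cv2.resize(p[210:300,180:300],None,fx=3,fy=3);b=cv2.resize(p[150:240,400:520],None,fx=3,fy=3)
cv2.imwrite("pics/crop.png",np.hstack([a,b])[...,::-1])
E
```

```text
head 682 [0.4557 0.101  0.0958] [456.7 101.6] [42.9 43.1] 65.1
holder 967 [0.4521 0.0983 0.0561] [456.6 101.6] [65.1 64.1] 20.1
jigtop 3054 [ 0.5422 -0.2547  0.0802] [ 543.2 -255.4] [91.1 92.2] 13.3
pend 250 [ 0.54476419 -0.25718647  0.07019143] [ 0.53079429 -0.2706008   0.06540711] [ 0.55843117 -0.24340623  0.07391465]
blue1 [0.42  0.196 0.091]
blue2 [0.352 0.108 0.09 ]
pink [0.547 0.122 0.091]
m [ 0.428 -0.13   0.091]
bl3 [0.328 0.188 0.09 ]
```

View pics/crop.png

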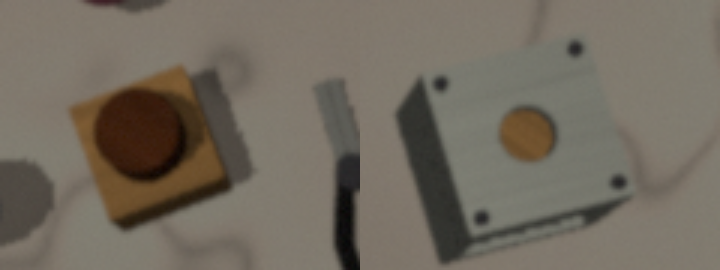

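The crop confirms both: the dark-brown stick in its holder, and a jig with wood showing in its hole. The stick is at about (0.457, 0.102) and the hole at about (0.543, -0.256). I'll keep the present yaw, because the jaw axis at 76° clears the neighbours.

```bash
cat >> h.py <<'E'
def to(x,y,z):
    s=status.get_state();R=Ro.from_rotvec(s["tool_rot"]).as_matrix()
    down=Ro.align_vectors([[0,0,-1]],[R[:,2]])[0]
    print("t",round(s["t"],2),"pos",s["position"].round(4),"op",round(s["opening"],3),"F",np.round(s["ft_force"],1),"tilt",R[:,2].round(4),"y",R[:,1].round(3))
    print("tool shift",(R.T@(np.array([x,y,z])-s["position"])).round(4),"tilt fix deg",np.rad2deg(R.T@down.as_rotvec()).round(2))
E
python3 -m crank '[{"x":-0.042,"y":-0.042,"z":0.003},{"x":-0.042,"y":-0.042,"z":0.003},{"x":-0.042,"y":-0.042,"z":0.003},{"x":-0.042,"y":-0.042,"z":0.003},{"x":-0.042,"y":-0.042,"z":0.003},{"x":-0.042,"y":-0.042,"z":0.003},{"x":-0.042,"y":-0.042,"z":0.003},{"x":-0.042,"y":-0.042,"z":0.003},{"x":-0.042,"y":-0.042,"z":0.003},{"x":-0.042,"y":-0.042,"z":0.003}]' 60
python3 -c "
from h import *
to(.4567,.1016,.2)"
```

```text
t 0.1 pos [0.1464 0.6068 0.2302] op 0.999 F [ 0.2 -0.1  0.3] tilt [-7.0e-04 -2.1e-03 -1.0e+00] y [ 0.235  0.972 -0.002]
tool shift [-0.4202 -0.4182  0.031 ] tilt fix deg [-0.12 -0.01 -0.  ]schema error: expected keys ax, ay, az, x, y, z, gripper
```

```bash

python3 -m crank '[{"ax":0,"ay":0,"az":0,"x":-0.042,"y":-0.042,"z":0.003,"gripper":0},{"ax":0,"ay":0,"az":0,"x":-0.042,"y":-0.042,"z":0.003,"gripper":0},{"ax":0,"ay":0,"az":0,"x":-0.042,"y":-0.042,"z":0.003,"gripper":0},{"ax":0,"ay":0,"az":0,"x":-0.042,"y":-0.042,"z":0.003,"gripper":0},{"ax":0,"ay":0,"az":0,"x":-0.042,"y":-0.042,"z":0.003,"gripper":0},{"ax":0,"ay":0,"az":0,"x":-0.042,"y":-0.042,"z":0.003,"gripper":0},{"ax":0,"ay":0,"az":0,"x":-0.042,"y":-0.042,"z":0.003,"gripper":0},{"ax":0,"ay":0,"az":0,"x":-0.042,"y":-0.042,"z":0.003,"gripper":0},{"ax":0,"ay":0,"az":0,"x":-0.042,"y":-0.042,"z":0.003,"gripper":0}]' 60
python3 -c "
from h import *
to(.4567,.1016,.2)"
```

```text
t: 1.23
position: [0.4311, 0.1404, 0.2003]
tool_rot: [0.356, 3.121, -0.003]
ft_force: [0.5, 0.1, -1.0]
opening: 1.0
t 1.23 pos [0.4311 0.1404 0.2003] op 1.0 F [ 0.5  0.1 -1. ] tilt [ 5.0e-04 -2.2e-03 -1.0e+00] y [ 0.225  0.974 -0.002]
tool shift [-0.0337 -0.032   0.0004] tilt fix deg [-0.12  0.05 -0.  ]
```

Now move above the stick and measure from the wrist camera.

```bash

python3 -m crank '[{"ax":0,"ay":0,"az":0,"x":-0.034,"y":-0.032,"z":0.0,"gripper":0},{"ax":0,"ay":0,"az":0,"x":0,"y":0,"z":0,"gripper":0}]' 60
python3 - <<'E'
from h import *
to(.4567,.1016,.2)
c=cap("wrist");save(c,"w1.png");W=c["W"]
m=(W[...,2]>.085)&(W[...,2]<.102)&(np.hypot(W[...,0]-.4567,W[...,1]-.1016)<.035)
q=W[m];print(len(q),q.mean(0).round(4));print(cv2.minEnclosingCircle((q[:,:2]*1000).astype(np.float32)))
E
```

```text
t: 1.48
position: [0.4588, 0.0967, 0.1998]
tool_rot: [0.366, 3.12, -0.004]
ft_force: [-0.5, 0.1, -0.1]
opening: 0.999
t 1.48 pos [0.4588 0.0967 0.1998] op 0.999 F [-0.5  0.1 -0.1] tilt [ 3.0e-04 -2.9e-03 -1.0e+00] y [ 0.231  0.973 -0.003]
tool shift [ 0.0031  0.0042 -0.0002] tilt fix deg [-0.16  0.05 -0.  ]
3508 [0.4528 0.1027 0.0957]
((454.51629638671875, 102.39972686767578), 21.93704605102539)
```

View pics/w1.png

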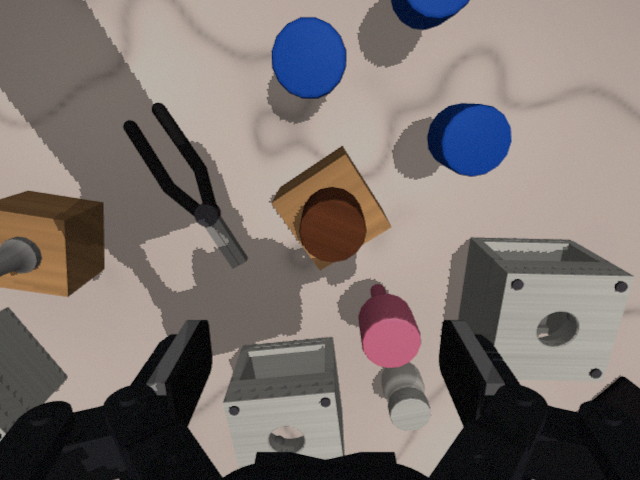

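The wrist view shows the stick head at (333,225), with the pink and blue look-alikes clear of the jaw line. I'll aim at (0.4555, 0.102), descend to about z 0.06 and grip.

```bash

python3 -m crank '[{"ax":-0.2,"ay":0,"az":0,"x":0.0044,"y":0.0044,"z":0.04,"gripper":0},{"ax":0,"ay":0,"az":0,"x":0,"y":0,"z":0.04,"gripper":0},{"ax":0,"ay":0,"az":0,"x":0,"y":0,"z":0.035,"gripper":0},{"ax":0,"ay":0,"az":0,"x":0,"y":0,"z":0.015,"gripper":0}]' 60
python3 -c "
from h import *
to(.4555,.1020,.060)"
```

```text
t: 2.02
position: [0.4531, 0.1078, 0.0677]
tool_rot: [0.357, 3.119, 0.006]
ft_force: [-0.3, 0.4, 0.2]
opening: 1.004
t 2.02 pos [0.4531 0.1078 0.0677] op 1.004 F [-0.3  0.4  0.2] tilt [ 0.0023  0.0035 -1.    ] y [0.226 0.974 0.004]
tool shift [-0.0036 -0.0052  0.0077] tilt fix deg [0.23 0.08 0.  ]
```

```bash

python3 -m crank '[{"ax":0.2,"ay":0,"az":0,"x":-0.0035,"y":-0.005,"z":0.007,"gripper":0},{"ax":0,"ay":0,"az":0,"x":0,"y":0,"z":0,"gripper":0}]' 60
python3 -c "
from h import *
to(.4555,.1020,.060)"
```

```text
t: 2.28
position: [0.4549, 0.1031, 0.0604]
tool_rot: [0.354, 3.121, -0.0]
ft_force: [-0.7, 0.6, 1.0]
opening: 0.999
t 2.27 pos [0.4549 0.1031 0.0604] op 0.999 F [-0.7  0.6  1. ] tilt [ 2.e-04 -1.e-04 -1.e+00] y [ 0.224  0.975 -0.   ]
tool shift [-0.0009 -0.0009  0.0004] tilt fix deg [-0.    0.01 -0.  ]
```

```bash

python3 -m crank '[{"ax":0,"ay":0,"az":0,"x":0,"y":0,"z":0,"gripper":255},{"ax":0,"ay":0,"az":0,"x":0,"y":0,"z":0,"gripper":255},{"ax":0,"ay":0,"az":0,"x":0,"y":0,"z":0,"gripper":255},{"ax":0,"ay":0,"az":0,"x":0,"y":0,"z":0,"gripper":255},{"ax":0,"ay":0,"az":0,"x":0,"y":0,"z":0,"gripper":255},{"ax":0,"ay":0,"az":0,"x":0,"y":0,"z":0,"gripper":255}]' 60
python3 -m crank '[{"ax":0,"ay":0,"az":0,"x":0,"y":0,"z":-0.02,"gripper":255},{"ax":0,"ay":0,"az":0,"x":0,"y":0,"z":-0.04,"gripper":255},{"ax":0,"ay":0,"az":0,"x":0,"y":0,"z":-0.04,"gripper":255},{"ax":0,"ay":0,"az":0,"x":0,"y":0,"z":-0.02,"gripper":255},{"ax":0,"ay":0,"az":0,"x":0,"y":0,"z":0,"gripper":255},{"ax":0,"ay":0,"az":0,"x":0,"y":0,"z":0,"gripper":255}]'
python3 -c "
from h import *
to(.5435,-.256,.165)
save(cap('side'),'s2.png')"
```

```text
t: 3.02
position: [0.4579, 0.1034, 0.0637]
tool_rot: [0.354, 3.115, 0.003]
ft_force: [0.0, 0.4, -1.3]
opening: 0.497
t: 3.78
position: [0.4544, 0.1029, 0.1842]
tool_rot: [0.355, 3.121, 0.001]
ft_force: [-0.4, 0.3, -2.4]
opening: 0.498
t 3.77 pos [0.4544 0.1029 0.1842] op 0.498 F [-0.4  0.3 -2.4] tilt [ 7.e-04  3.e-04 -1.e+00] y [0.225 0.974 0.   ]
tool shift [-0.1674 -0.3297  0.0192] tilt fix deg [0.02 0.04 0.  ]
```

View pics/s2.png

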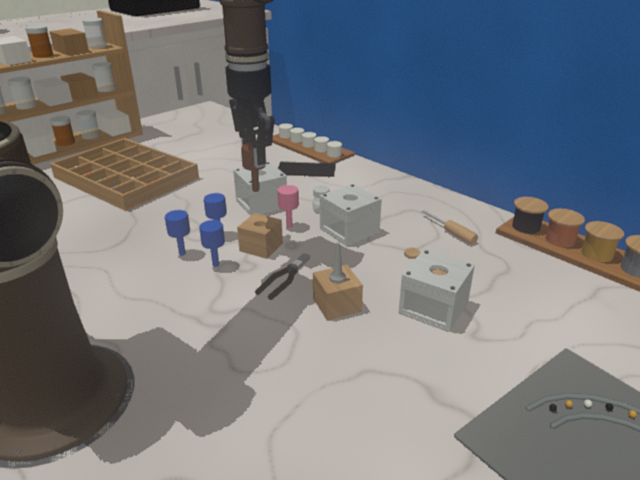

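The stick is out of its holder and in the gripper: head near (248,152), tip near (256,188). I'll carry it over the jig at this height and check its pose there.

```bash

python3 -m crank '[{"ax":0,"ay":0,"az":0,"x":-0.012,"y":-0.023,"z":0,"gripper":255},{"ax":0,"ay":0,"az":0,"x":-0.023,"y":-0.045,"z":0,"gripper":255},{"ax":0,"ay":0,"az":0,"x":-0.023,"y":-0.045,"z":0,"gripper":255},{"ax":0,"ay":0,"az":0,"x":-0.023,"y":-0.045,"z":0,"gripper":255},{"ax":0,"ay":0,"az":0,"x":-0.023,"y":-0.045,"z":0,"gripper":255},{"ax":0,"ay":0,"az":0,"x":-0.023,"y":-0.045,"z":0,"gripper":255},{"ax":0,"ay":0,"az":0,"x":-0.023,"y":-0.045,"z":0,"gripper":255},{"ax":0,"ay":0,"az":0,"x":-0.013,"y":-0.025,"z":0,"gripper":255},{"ax":0,"ay":0,"az":0,"x":0,"y":0,"z":0,"gripper":255},{"ax":0,"ay":0,"az":0,"x":0,"y":0,"z":0,"gripper":255}]'
python3 - <<'E'
from h import *
to(.5435,-.256,.165)
c=cap('side');W=c["W"];p=status.get_state()["position"]
K=np.array(c["camera_matrix"]);q=np.linalg.inv(c["T"])@np.array([*p,1]);u,v=(K@q[:3]/q[2])[:2].astype(int);print(u,v)
u0,v0=max(u-80,0),max(v-80,0);save(c,"s3.png",(u0,v0,u0+200,v0+150),4);print(u0,v0)
w=cap('wrist');save(w,'w3.png');np.savez("w3.npz",W=w["W"],p=w["pixels"]);np.savez("s3.npz",W=W,p=c["pixels"])
E
```

```text
t: 5.08
position: [0.5359, -0.2507, 0.1648]
tool_rot: [-0.349, -3.096, -0.012]
ft_force: [-0.4, 0.5, -2.4]
opening: 0.495
t 5.08 pos [ 0.5359 -0.2507  0.1648] op 0.495 F [-0.4  0.5 -2.4] tilt [-0.0249  0.0107 -0.9996] y [0.223 0.975 0.005]
tool shift [-0.0086 -0.0035 -0.0004] tilt fix deg [ 0.28 -1.53  0.  ]
439 222
359 142
```

View pics/s3.png

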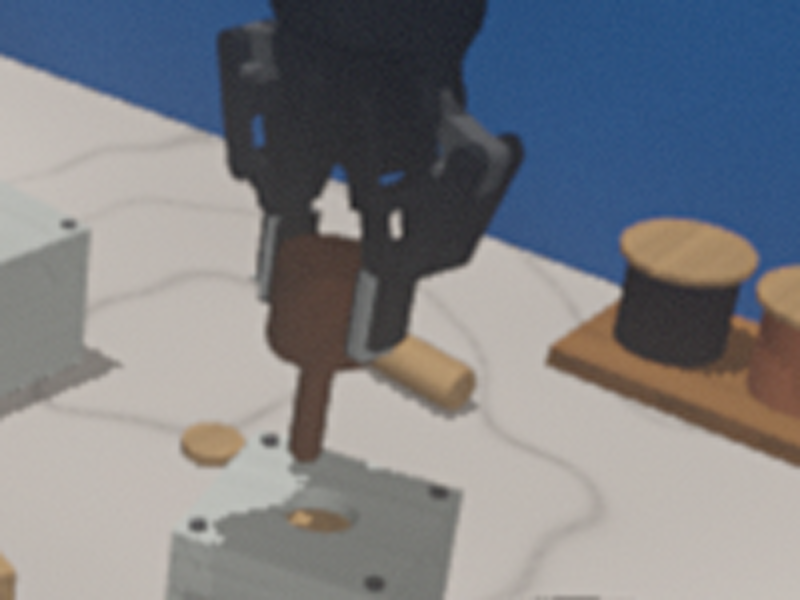

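View pics/w3.png

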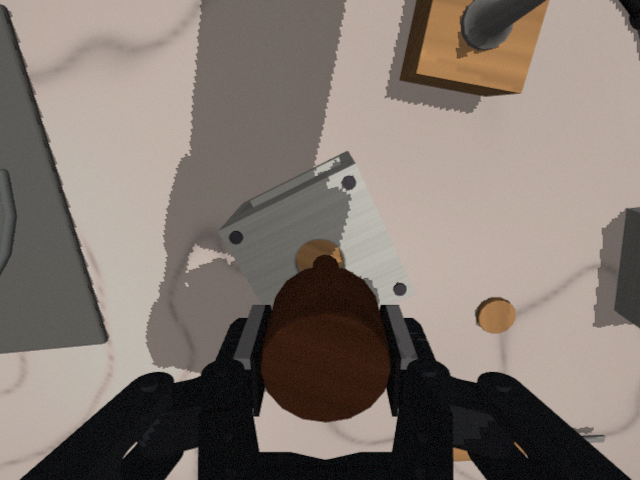

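Side crop: the stick is held straight, its tip just behind and above the hole. Wrist view: the head is centred between the pads at (326,345) and the wood is visible in the hole at (320,257). I'll fix the tilt and the offset, then measure the stick against the hole.

```bash

python3 -m crank '[{"ax":0.3,"ay":-1.5,"az":0,"x":-0.0085,"y":-0.0035,"z":0,"gripper":255},{"ax":0,"ay":0,"az":0,"x":0,"y":0,"z":0,"gripper":255},{"ax":0,"ay":0,"az":0,"x":0,"y":0,"z":0,"gripper":255}]'
python3 - <<'E'
from h import *
to(.5435,-.256,.165)
p=status.get_state()["position"]
def dark(c):
    a=c["pixels"].astype(int);r,g,b=a[...,0],a[...,1],a[...,2]
    W=c["W"];return (r>1.5*g)&(r>25)&(r<140)&(np.linalg.norm(W-p,axis=-1)<.09)
for n in("wrist","side"):
    c=cap(n);q=c["W"][dark(c)];print(n,len(q),"z range",np.percentile(q[:,2],[1,99]).round(4))
    for lo,hi in((-.06,-.04),(-.04,-.012),(-.002,.012),(.012,.026),(.028,.04)):
        s=q[(q[:,2]-p[2]>lo)&(q[:,2]-p[2]<hi)]
        if len(s)<30: continue
        # circle fit
        A=np.c_[2*s[:,:2],np.ones(len(s))];x=np.linalg.lstsq(A,(s[:,:2]**2).sum(1),rcond=None)[0]
        print(lo,hi,len(s),s.mean(0).round(4),"fit",x[:2].round(4),round(float(np.sqrt(max(x[2]+x[0]**2+x[1]**2,0))),4))
    if n=="wrist":
        top=q[q[:,2]>np.percentile(q[:,2],99)-.003];print("top",top.mean(0),cv2.minEnclosingCircle((top[:,:2]*1000).astype(np.float32)))
    W=c["W"];m=(abs(W[...,2]-.08)<.004)&(np.hypot(W[...,0]-.5435,W[...,1]+.256)<.07)
    R=cv2.minAreaRect((W[m][:,:2]*1000).astype(np.float32));print("jig top",m.sum(),R)
    save(c,n+"4.png")
E
```

```text
t: 5.55
position: [0.5442, -0.2535, 0.1654]
tool_rot: [0.346, 3.12, -0.002]
ft_force: [-0.4, 0.7, -0.8]
opening: 0.498
t 5.55 pos [ 0.5442 -0.2535  0.1654] op 0.498 F [-0.4  0.7 -0.8] tilt [ 0.002  -0.0014 -1.    ] y [ 0.219  0.976 -0.001]
tool shift [ 0.0001 -0.0026  0.0004] tilt fix deg [-0.05  0.13 -0.  ]
wrist 15729 z range [0.1212 0.1994]
-0.06 -0.04 211 [ 0.5362 -0.2519  0.1183] fit [ 0.5416 -0.2529] 0.0065
-0.002 0.012 1441 [ 0.5241 -0.249   0.1708] fit [ 0.5421 -0.2529] 0.0215
0.012 0.026 1922 [ 0.5243 -0.249   0.1847] fit [ 0.5422 -0.2529] 0.0216
0.028 0.04 11695 [ 0.5393 -0.2523  0.198 ] fit [ 0.5402 -0.2525] 0.0151
top [ 0.54015922 -0.25250628  0.19820084] ((541.34912109375, -253.1591339111328), 21.75000762939453)
jig top 15468 ((541.3480834960938, -254.99258422851562), (90.64797973632812, 90.36418151855469), 13.37340259552002)Traceback (most recent call last):
  File "<stdin>", line 8, in <module>
    return _quantile_unchecked(
        a, q, axis, out, overwrite_input, method, keepdims, weights)
    return _ureduce(a,
                    func=_quantile_ureduce_func,
    ...<5 lines>...
                    overwrite_input=overwrite_input,
                    method=method)
    r = func(a, **kwargs)
    result = _quantile(arr,
                       quantiles=q,
    ...<2 lines>...
                       out=out,
                       weights=wgt)
    slices_having_nans = np.isnan(arr[-1, ...])
                                  ~~~^^^^^^^^^
IndexError: index -1 is out of bounds for axis 0 with size 0
```

The same camera gives the stick axis as (0.542, -0.253), upright, and the hole as (0.5413, -0.255), so the offset is 2 mm. The tip is 57 mm below the TCP. I'll correct it and push down.

```bash

python3 -m crank '[{"ax":0,"ay":0,"az":0,"x":0,"y":-0.002,"z":0.01,"gripper":255},{"ax":0,"ay":0,"az":0,"x":0,"y":0,"z":0.01,"gripper":255},{"ax":0,"ay":0,"az":0,"x":0,"y":0,"z":0.005,"gripper":255},{"ax":0,"ay":0,"az":0,"x":0,"y":0,"z":0,"gripper":255}]' 80
python3 -c "
from h import *
to(.5435,-.2554,.0875)"
```

```text
t: 6.15
position: [0.5431, -0.2556, 0.1379]
tool_rot: [0.346, 3.122, -0.001]
ft_force: [0.7, 0.4, -1.3]
opening: 0.495
t 6.15 pos [ 0.5431 -0.2556  0.1379] op 0.495 F [ 0.7  0.4 -1.3] tilt [ 7.e-04 -7.e-04 -1.e+00] y [ 0.219  0.976 -0.001]
tool shift [-0.0003  0.0003  0.0504] tilt fix deg [-0.03  0.05  0.  ]
```

```bash

python3 -m crank '[{"ax":0,"ay":0,"az":0,"x":0,"y":0,"z":0.008,"gripper":255},{"ax":0,"ay":0,"az":0,"x":0,"y":0,"z":0.006,"gripper":255},{"ax":0,"ay":0,"az":0,"x":0,"y":0,"z":0.006,"gripper":255},{"ax":0,"ay":0,"az":0,"x":0,"y":0,"z":0,"gripper":255}]' 80
python3 -c "
from h import *
to(.5435,-.2554,.0875)"
```

```text
t: 6.65
position: [0.5445, -0.2564, 0.1184]
tool_rot: [0.346, 3.119, -0.003]
ft_force: [-0.8, -0.6, -0.1]
opening: 0.494
t 6.65 pos [ 0.5445 -0.2564  0.1184] op 0.494 F [-0.8 -0.6 -0.1] tilt [ 0.0035 -0.0023 -1.    ] y [ 0.219  0.976 -0.001]
tool shift [0.0014 0.0008 0.0309] tilt fix deg [-0.08  0.22  0.  ]
```

```bash

python3 -m crank '[{"ax":0,"ay":0.2,"az":0,"x":0.001,"y":0.0008,"z":0.01,"gripper":255},{"ax":0,"ay":0,"az":0,"x":0,"y":0,"z":0.01,"gripper":255},{"ax":0,"ay":0,"az":0,"x":0,"y":0,"z":0.004,"gripper":255},{"ax":0,"ay":0,"az":0,"x":0,"y":0,"z":0,"gripper":255}]' 80
python3 - <<'E'
from h import *
to(.5435,-.2554,.0875)
c=cap('side');save(c,"s5.png",(359,152,519,332),3)
w=cap("wrist");q=w["W"][300:420,290:360];q=q[(q[...,2]>.1)];print("head top z",np.percentile(q[:,2],[50,90,98]))
E
```

```text
t: 7.15
position: [0.5427, -0.2549, 0.0912]
tool_rot: [-0.346, -3.12, 0.001]
ft_force: [0.0, 0.1, -0.9]
opening: 0.49
t 7.15 pos [ 0.5427 -0.2549  0.0912] op 0.49 F [ 0.   0.1 -0.9] tilt [-2.4e-03 -4.0e-04 -1.0e+00] y [ 0.219  0.976 -0.001]
tool shift [-0.0009 -0.0003  0.0037] tilt fix deg [-0.05 -0.13 -0.  ]
head top z [0.12407498 0.12482637 0.12528739]
```

View pics/s5.png

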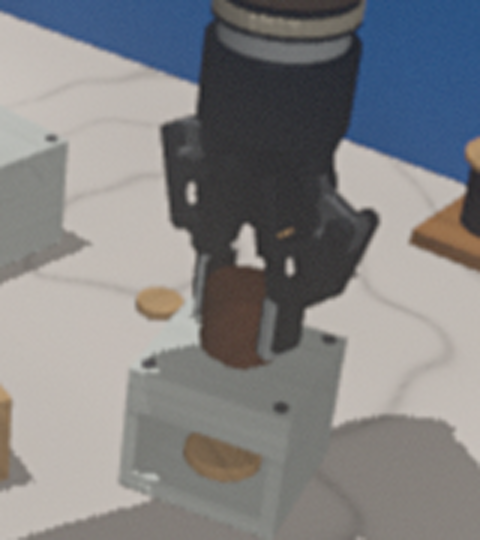

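The pendant shows through the jig's open side at crop (222,453), down on the foot plate. The head is still about 4 mm above the top, so I'll lower it and release.

```bash

python3 -m crank '[{"ax":0,"ay":0,"az":0,"x":0,"y":0,"z":0.0025,"gripper":255},{"ax":0,"ay":0,"az":0,"x":0,"y":0,"z":0.001,"gripper":255},{"ax":0,"ay":0,"az":0,"x":0,"y":0,"z":0,"gripper":255}]' 80
python3 -c "
from h import *
to(.5435,-.2554,.0875)"
```

```text
t: 7.62
position: [0.5437, -0.2555, 0.089]
tool_rot: [0.346, 3.122, -0.003]
ft_force: [0.7, -0.2, -0.9]
opening: 0.496
t 7.62 pos [ 0.5437 -0.2555  0.089 ] op 0.496 F [ 0.7 -0.2 -0.9] tilt [ 1.0e-04 -1.8e-03 -1.0e+00] y [ 0.219  0.976 -0.002]
tool shift [0.0002 0.     0.0015] tilt fix deg [-0.1   0.03  0.  ]
```

```bash

python3 -m crank '[{"ax":0,"ay":0,"az":0,"x":0,"y":0,"z":0.001,"gripper":255},{"ax":0,"ay":0,"az":0,"x":0,"y":0,"z":0,"gripper":100},{"ax":0,"ay":0,"az":0,"x":0,"y":0,"z":0,"gripper":60},{"ax":0,"ay":0,"az":0,"x":0,"y":0,"z":0,"gripper":0},{"ax":0,"ay":0,"az":0,"x":0,"y":0,"z":0,"gripper":0},{"ax":0,"ay":0,"az":0,"x":0,"y":0,"z":0,"gripper":0},{"ax":0,"ay":0,"az":0,"x":0,"y":0,"z":0,"gripper":0}]'
python3 -c "
from h import *
to(.5435,-.2554,.25)"
```

```text
t: 8.5
position: [0.5447, -0.256, 0.0891]
tool_rot: [0.346, 3.12, -0.004]
ft_force: [0.1, 0.1, -0.3]
opening: 0.998
t 8.5 pos [ 0.5447 -0.256   0.0891] op 0.998 F [ 0.1  0.1 -0.3] tilt [ 0.0022 -0.0029 -1.    ] y [ 0.219  0.976 -0.002]
tool shift [ 8.000e-04 -1.000e-04 -1.609e-01] tilt fix deg [-0.14  0.16 -0.  ]
```

```bash

python3 -m crank '[{"ax":0,"ay":0,"az":0,"x":0,"y":0,"z":-0.02,"gripper":0},{"ax":0,"ay":0,"az":0,"x":0,"y":0,"z":-0.04,"gripper":0},{"ax":0,"ay":0,"az":0,"x":0,"y":0,"z":-0.04,"gripper":0},{"ax":0,"ay":0,"az":0,"x":0,"y":0,"z":-0.04,"gripper":0},{"ax":0,"ay":0,"az":0,"x":0,"y":0,"z":0,"gripper":0},{"ax":0,"ay":0,"az":0,"x":0,"y":0,"z":0,"gripper":0},{"ax":0,"ay":0,"az":0,"x":0,"y":0,"z":0,"gripper":0}]'
python3 - <<'E'
from h import *
to(.5435,-.2554,.25)
w=cap("wrist");W=w["W"];m=(W[...,2]>.105)&(W[...,2]<.135)&(np.hypot(W[...,0]-.5435,W[...,1]+.2554)<.035)
q=W[m];print(len(q),"z",np.percentile(q[:,2],[10,50,90]),cv2.minEnclosingCircle((q[:,:2]*1000).astype(np.float32)))
A=np.c_[q[:,:2],np.ones(len(q))];k=q[:,2]>.115;print("slope",np.linalg.lstsq(A[k],q[k,2],rcond=None)[0])
m=(abs(W[...,2]-.08)<.004)&(np.hypot(W[...,0]-.5435,W[...,1]+.256)<.07)
print("jig",cv2.minAreaRect((W[m][:,:2]*1000).astype(np.float32)),W[m][:,2].mean())
c=cap('side');save(c,"s6.png",(369,182,519,332),3)
P=c["W"];a=c["pixels"].astype(int);m=np.zeros((480,640),bool);m[295:320,415:452]=1
m&=(a[...,0]>1.4*a[...,2]);q=P[m];print("pend",len(q),np.nanmean(q,0),np.nanmin(q,0),np.nanmax(q,0))
E
```

```text
t: 9.38
position: [0.5447, -0.2557, 0.2391]
tool_rot: [0.346, 3.117, -0.006]
ft_force: [-0.2, -0.2, -0.1]
opening: 1.0
t 9.38 pos [ 0.5447 -0.2557  0.2391] op 1.0 F [-0.2 -0.2 -0.1] tilt [ 0.0054 -0.0047 -1.    ] y [ 0.219  0.976 -0.003]
tool shift [ 0.0011 -0.     -0.0109] tilt fix deg [-0.2   0.36 -0.  ]
3213 z [0.11824809 0.1199605  0.12086365] ((541.6238403320312, -254.99244689941406), 22.100942611694336)
slope [ 0.01694138 -0.00322126  0.10993114]
jig ((541.3516235351562, -254.88682556152344), (90.57373046875, 90.21308135986328), 13.328896522521973) 0.0802138357595169
pend 250 [ 0.52961355 -0.25967732  0.01303715] [ 0.51566221 -0.27812279  0.00697061] [ 0.54721179 -0.23771372  0.01663866]
```

View pics/s6.png

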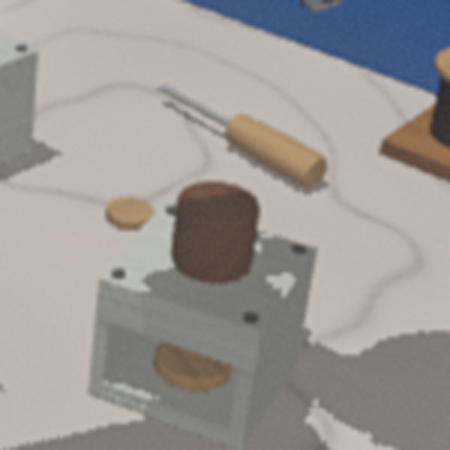

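The stick stands upright on the jig with its head top at 120 mm. The pendant lies flat on the foot plate, its top at about 16 mm, close to the jig's axis. The gripper is clear.

```bash
python3 -c "
from rig import job_done
print(job_done())"
```

```text
the job is handed in; nothing more can be done
None
```

I took the dark-wood push stick from its holder, pushed the pendant out of the loaded jig, and left the stick standing in that jig. I handed the job in at about 9.5 s; no verdict was reported.

**Stick:** released, with its head top at 0.120 m, so the tip is about 30 mm above the table. It is under 1 mm from the hole axis and upright to within about 1°.

**Pendant:** lying flat on the foot plate, its upper face at about 16 mm. The part I could see is within about 15 mm of the jig's axis.

**Robot:** the gripper is open and clear, about 12 cm above the stick's head.

**Checks that disagreed:**
- The wrist and top cameras differed by about 2 mm in position, which is within their calibration.
- The push force never showed in the readings, because I only read them at the end of each move. I confirmed the pendant had dropped from the images.
- In one check, the side-camera measurement of the held stick found no points. I used the wrist-camera result instead.

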